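# Fish a dropped coupling nut out of the gap between two bench boxes

## Robot

A 6-joint arm with a two-finger parallel gripper is mounted at the origin on the work surface. World frame = base frame: x ahead of the robot, y to its left, z up, the work surface at z = 0. Lengths are in m, angles in rad, forces in N, time in s.
With the tool pointing down it reaches from about 0.225 to 0.875 m from the base axis. Payload 3.4 kg.
Tool frame: the origin (TCP) lies on the centre line of the jaws, within the pads' length; the fingertips stand 19 mm ahead of it and the grasp point (between the pads) is the TCP (nose_length is the distance from the TCP to the fingertips, in m); z points along the fingers, y is the direction in which the jaws open and shut (so a half turn about z gives the same grasp; the last joint's range is limited). The gripper opens to 85 mm and grips with 20 to 120 N. Pads are 22 mm wide; open, the fingers measure 114 mm over their backs; the gripper's body (76 mm by 85 mm) begins 54 mm behind the grasp point. The pads swing forward as they close: fully open they stand 13 mm farther back than shut.
Start: joints at [-1.396, 0.276, 1.505, -0, 1.361, -0.121], TCP at [0.168, -0.55, 0.25] pointing down, gripper open.
Joint ranges: [-2.89, 2.89], [-0.75, 2.08], [0.22, 2.7], [-1.18, 4.32], [0.11, 2.71], [-2.7, 2.7]. Speed limits (rad/s): [2.57, 2.57, 3.14, 3.14, 3.14, 3.14].

## Interface

Orientations are given as a unit quaternion [w, x, y, z].
In Python, from rig import * gives the robot as it stands.
- The arm moves only by the shell command python3 -m jog 'ROWS' [OPENING] [FORCE]. ROWS is JSON, one flat list of numbers, 6 for each row, row after row: the shift along the tool's x, y, z in mm, then the turn, a rotation vector about the tool's x, y, z in degrees. In form: [tx, ty, tz, wx, wy, wz, tx, ty, tz, wx, wy, wz, ...]. A call has 1 to 10 rows; each row is the pose to reach, as a shift and turn from the pose commanded when the call began, along the tool's axes at that moment; what a row does not reach only later rows make up. A row lasts 1/8 s, in which the tool goes at most 62.5 mm and 10.7 degrees, less where a joint would pass 70% of its speed; a pose out of reach is approached as far as the arm can. A call with a gripper value outside its range is refused whole. OPENING is the closure, from 0 (fully open) to 1 (shut), set as the call begins (- or left out, the last holds). The fingers move at their own pace and stop on an object; FORCE is the grip in N (left out, the last holds). Time passes only in rows, so rows that repeat a pose let the fingers close. It gives the time, the measured TCP pose, the force and the opening at its end, in the units of the state.
- get_state(): the state, without advancing time (a new reading comes with each control period).
- get_image(name): name is "scene" or "top"; returns a dict with "frame" (480x640x3 uint8, red, green, blue), "camera_matrix" (3x3 intrinsics, pixels), "k1" (the pictures are not rectified: a ray, as slopes to the right and down, at radius r is drawn at 1 + k1 r^2 times it, then the intrinsics apply), "rvec" (rotation vector, rad) and "tvec" (3), from world to camera coordinates, as OpenCV has them. Camera axes: x right, y down, z forward; pixel columns grow to the right and rows downward; lengths in m; the calibration is good to about 2 mm. A picture is of the moment at which its call begins. There is no depth.
- sign_off(): hands the job in, once; it reports no verdict.
The state is a dict: "clock": time; "qpos": joint angles; "qd": joint speeds; "effort": joint torques, N m; "position": TCP position; "ee_rot": TCP orientation; "contact_force": force on the tool from outside, world axes, zero at the start; "moment": the same for the moment, N m; "width": finger opening in m.
Only numpy, scipy, OpenCV 4.12 (cv2) and the standard library are available. Lean on these libraries where they do the work, as an engineer would, in place of code of your own. Each camera call takes 0.05 s, during which the arm holds its last target.

## Task

A long hexagonal nut has fallen to the bottom of the narrow gap between the power supply and the small-parts drawers. Take the bent hook from its forked holder, feel gently for the bottom behind the nut until the hook's foot rests lightly on the mat there for a moment, then rake the nut completely out of the gap on to the open mat in front and hang the hook back upright in its holder. Do not touch the nut with the gripper, bump the boxes, press hard with the hook on nut, mat or boxes, or disturb the other things on the bench.

Things in the scene. Friction and masses are not known exactly. Their poses are not given: they have to be found in the camera images.
- unit: Fixed pair of bench boxes on a black mat: grey power supply (left, +y) and blue small-parts drawers (right, -y), each 95 mm high (tops 99 mm over the bench), 150 mm deep, 44 mm apart; placed and turned differently each time. Origin: middle of the gap's mouth at bench height; x points into the gap, z up.
- mat: Black rubber mat, fixed, 4 mm thick, 300 mm wide, lying under the boxes: it is the bottom of the gap and runs on in front of it. Origin and axes as those of the pair of boxes (gap mouth, bench height, x into the gap); it reaches from x = -130 to 160 mm, 150 mm to either side.
- gap_bottom (a point): Middle of the gap's bottom, on the mat, 75 mm in from the mouth; x points into the gap along its middle. Walls 22 mm to either side (y); closed at the back by a plate 67 mm further in; open above and at the mouth.
- nut: Plain steel hexagonal coupling nut, 16 mm across flats, 36 mm long along its x, about 70 g (varies), lying on a flat at the bottom of the gap, its x pointing into the gap to within 0.35 rad. Origin at its centre, 8 mm above the mat.
- hook: Bent hook, hung upright in the holder. Origin: centre of the underside of its 32 mm collar (z 0 to 6 mm); z up. Below, a 10 mm tube to z = -62 mm and out of it a telescopic 7 mm rod ending in a foot bent square to +y: it reaches 25.5 mm to +y of the axis, 3.5 mm to -y. The foot's underside is at z = -98 to -139 mm: the drawn length differs each time and is not measured, find it by feel.
- handle (a point): Middle of the hook's black handle, where to grip it: 18 x 18 mm square with sides along x and y, from 39 mm below this point (the collar's top) to 31 mm above. It lies on the hook's axis, 45 mm above its origin. Hook 140 g in all. The telescope is stiff: it keeps its length up to about 25 N. Over 20 N on boxes, mat or nut marks them.
- rest (a point): Where the hook's origin lies when hung: on top of the holder's fixed forked plate (6 mm thick), 160 mm over the bench. Axes of the holder: z up, the slot (16 mm wide) runs along x, closed 25 mm to +x, open to -x. Lift the hook 10 mm or more, then draw it over 50 mm to -x to free it; hang it by the reverse. A post stands under the plate 49 mm to +x.
- slot_mouth (a point): Open end of the holder's slot, at the tips of its two prongs (each 22 mm wide), level with the plate's top, 25 mm to -x of the hanging place.
- cup: White plastic cup, 72 mm wide, 85 mm high, a bystander. Origin: centre of its underside.
- carton: Small cardboard carton 90 x 110 x 60 mm, a bystander. Origin: centre of its underside.
- driver: Screwdriver with an orange handle, 190 mm long, lying on the bench to the right of the holder, a bystander. Origin: underside of its middle, x towards its tip.
There are look-alikes about, which are no part of the job. What is shaped like the hook but pink or yellow is not meant.

How it is judged:
On the way, in this order (a step that is already met when the one before it is completed fails the run):
1. the hook is lifted off its holder (z of hook in the frame of rest above 0.03 m), for 0.1 s.
2. the hook's foot rests on the mat in the gap, behind the nut, while the nut is still in there (contact force between hook and mat above 0.4 N and x of hook in the frame of unit above 0.06 m and x of hook in the frame of nut above 0.01 m and x of nut in the frame of unit above 0.03 m), for 0.2 s.
3. the nut is wholly out of the gap, on the mat in front (x of nut in the frame of unit below -0.02 m and z of nut in the frame of unit below 0.02 m), for 0.2 s.
At the end, for the whole second after the job is handed in: The nut lies at rest on the mat in front of the gap, its centre at least 20 mm out of the mouth (so that all of it is out) and still over the mat; the hook hangs still in its holder, collar on the forked plate (within 4 mm of height and 15 mm of its place), upright within 0.12 rad (all of step 3 and x of nut in the frame of unit above -0.13 m and y of nut in the frame of unit between -0.15 and 0.15 m and linear speed of nut below 0.01 m/s and horizontal distance between hook and rest below 0.015 m and z of hook in the frame of rest between -0.004 and 0.004 m and angle between hook's own z axis and vertical below 0.12 rad and linear speed of hook below 0.02 m/s); the robot touches nothing.
It fails at once if the gripper or arm touches the nut (contact force between any of the fingers, the arm and nut above 0.3 N).
It fails at once if the hook presses on the boxes or mat with more than 20 N (contact force between hook and unit above 20 N or contact force between hook and mat above 20 N).
It fails at once if the hook presses on the nut with more than 20 N (contact force between hook and nut above 20 N).
It fails at once if the gripper or arm hits the boxes (contact force between any of the fingers, the arm and unit above 5 N).
It fails at once if a bystander is disturbed (moved more than 20 mm) (distance of any of cup, carton, driver from where it was at the start of the episode above 0.02 m).
It also fails if it takes over 72 s, if anything falls off the work surface, if the arm or the gripper's body presses on something with over 40 N, if the wrist force passes 120 N, or if a joint passes its speed limit or range.

## Working session

There is one attempt and no reset: what is moved stays moved. The work goes in short steps, Python scripts to look and compute and a shell command to move; the robot and the scene stay as the last step left them, time stands still between calls to the robot, and variables do not carry over. Pictures are saved under pics/ and viewed, and the job is handed in when it is done.

```bash
ls; mkdir -p pics; python3 - <<'E'
from rig import *
import cv2
s=get_state();print(s)
for n in("scene","top"):
    d=get_image(n);cv2.imwrite(f"pics/{n}0.png",d["frame"][:,:,::-1]);print(n,d["camera_matrix"],d["k1"],d["rvec"],d["tvec"])
E
```

```text
pics
{'clock': 0.0, 'qpos': array([-1.39598415e+00,  2.76590047e-01,  1.50609189e+00,  7.97937710e-06,
        1.36070089e+00, -1.20985358e-01]), 'qd': array([ 0.00053022,  0.00101213,  0.00039608, -0.00066306, -0.00106498,
        0.00113845]), 'effort': array([ 1.64117871e-03, -4.16761065e+01, -2.45804662e+01, -1.34017068e-04,
        1.08609907e-02,  9.19201398e-06]), 'position': array([ 0.1675365 , -0.54955541,  0.24945893]), 'ee_rot': array([-8.94866146e-04,  9.89082626e-01,  1.47359279e-01, -2.01870877e-05]), 'contact_force': array([ 0.05705546,  0.46099979, -0.63022452]), 'moment': array([-0.02299781, -0.03733349, -0.03942196]), 'width': 0.08551091116339893}
scene [[457.67162739   0.         322.86290173]
 [  0.         457.67162739 242.2205318 ]
 [  0.           0.           1.        ]] -0.02254303938609077 [ 1.77955884  2.00475732 -0.63052973] [ 0.13374329 -0.31478774  1.48236088]
top [[518.60343091   0.         312.27492085]
 [  0.         518.60343091 236.86775554]
 [  0.           0.           1.        ]] -0.06558710665258274 [ 2.16085875 -2.13426673  0.16614367] [-0.07366697  0.48875896  1.26868367]
```

View pics/scene0.png

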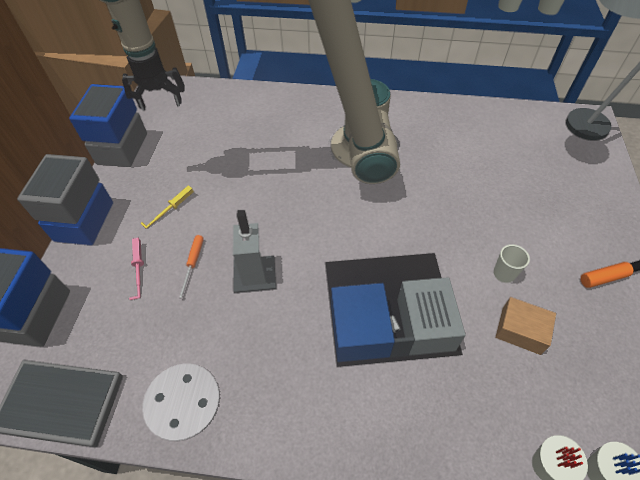

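View pics/top0.png

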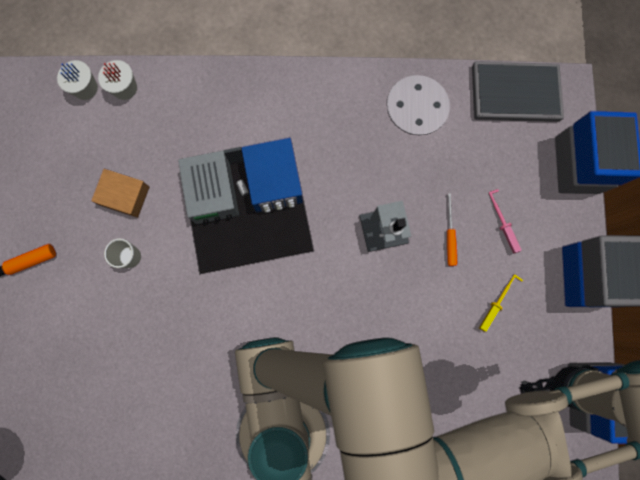

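The scene view shows the holder at about (250,250), the boxes at (395,315) and the nut at (395,323). In the top view the holder is at (390,225), the boxes at (240,185) and the nut at (241,187). I'll zoom in.

```bash
cat > h.py <<'E'
import numpy as np, cv2
from rig import *
from scipy.spatial.transform import Rotation as R
def cam(n):
    d=get_image(n); d['R']=cv2.Rodrigues(np.array(d['rvec'],float))[0]; d['t']=np.array(d['tvec'],float); return d
def ray(d,u,v):
    K=d['camera_matrix']; x=(u-K[0,2])/K[0,0]; y=(v-K[1,2])/K[1,1]
    xd,yd=x,y
    for _ in range(20):
        s=1+d['k1']*(x*x+y*y); x,y=xd/s,yd/s
    c=-d['R'].T@d['t']; return c, d['R'].T@np.array([x,y,1.])
def onz(d,u,v,z):
    c,r=ray(d,u,v); return c+r*(z-c[2])/r[2]
def proj(d,P):
    p=d['R']@np.asarray(P,float)+d['t']; x,y=p[:2]/p[2]; s=1+d['k1']*(x*x+y*y); K=d['camera_matrix']
    return K[0,0]*x*s+K[0,2],K[1,1]*y*s+K[1,2]
def tri(obs):
    A=np.zeros((3,3));b=np.zeros(3)
    for d,u,v in obs:
        c,r=ray(d,u,v); r/=np.linalg.norm(r); M=np.eye(3)-np.outer(r,r);A+=M;b+=M@c
    return np.linalg.solve(A,b)
def crop(d,u0,v0,w,h,s,name):
    im=d['frame'][v0:v0+h,u0:u0+w,::-1]; cv2.imwrite('pics/'+name,cv2.resize(im,None,fx=s,fy=s,interpolation=cv2.INTER_CUBIC))
E
python3 - <<'E'
from h import *
t=cam('top');s=cam('scene')
crop(t,170,130,160,150,5,'t_unit.png');crop(t,350,190,80,70,8,'t_hold.png')
crop(s,320,245,160,120,5,'s_unit.png');crop(s,210,195,80,110,5,'s_hold.png')
E
```

```text
(no output)
```

View pics/t_unit.png

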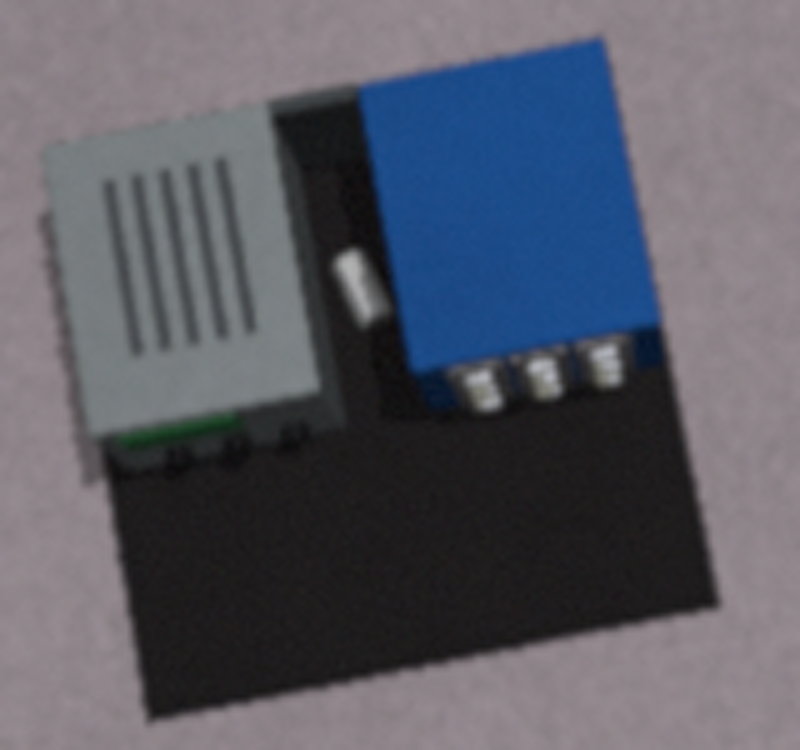

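View pics/t_hold.png

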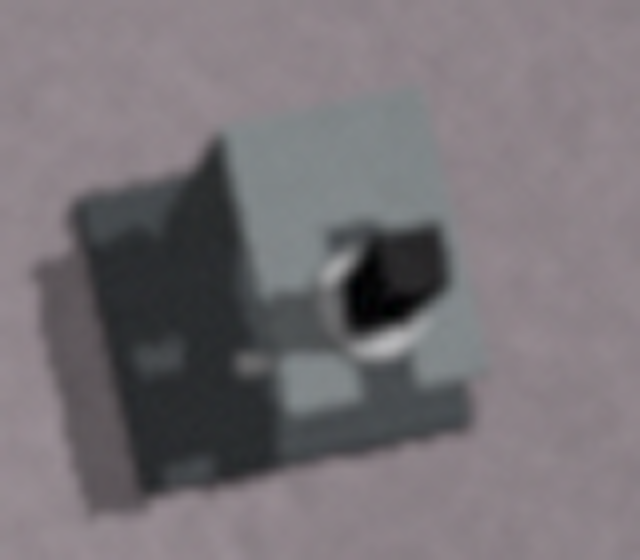

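View pics/s_unit.png

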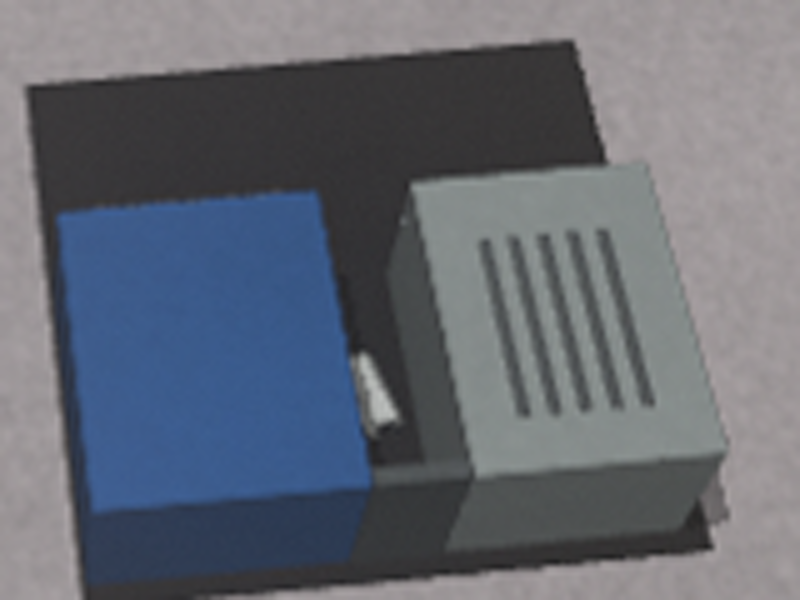

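View pics/s_hold.png

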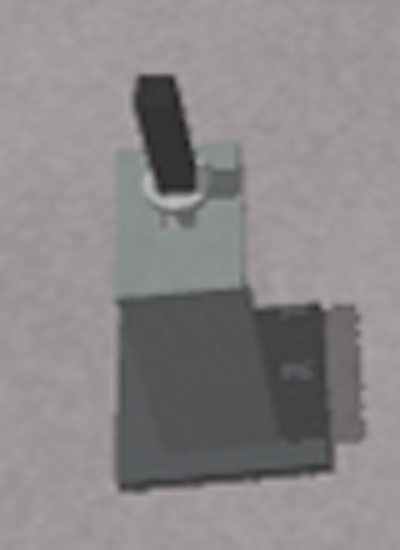

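```bash
python3 - <<'E'
from h import *
np.set_printoptions(precision=4,suppress=True)
t=cam('top');s=cam('scene')
H=lambda u,v:(350+u/8,190+v/8)
U=lambda u,v:(170+u/5,130+v/5)
SU=lambda u,v:(320+u/5,245+v/5)
SH=lambda u,v:(210+u/5,195+v/5)
print('plate top view')
P=[onz(t,*H(*p),.16) for p in[(220,135),(420,88),(490,370),(287,416)]]
for p in P:print(p)
d=P[1]-P[2];print('yaw',np.degrees(np.arctan2(d[1],d[0])),np.linalg.norm(d)); d=P[0]-P[1];print(np.degrees(np.arctan2(d[1],d[0]))-90,np.linalg.norm(d))
print('scene plate')
Q=[onz(s,*SH(*p),.16) for p in[(118,150),(240,143),(247,288),(118,299)]]
for p in Q:print(p)
print('collar centre approx; top', onz(t,*H(382,300),.166),'scene',onz(s,*SH(174,187),.166))
# handle top at z=.16+.076=.236
print('handle top: top',onz(t,*H(415,257),.236),'scene',onz(s,*SH(155,84),.236), tri([(t,*H(415,257)),(s,*SH(155,84))]))
print('foot?',[onz(t,*H(250,365),z) for z in(.03,.045,.06)])
print('UNIT top z=.099')
for n,p in dict(gl_back=(42,148),g_backin=(270,103),g_frontin=(318,390),g_frontout=(90,437),b_backin=(360,87),b_backout=(603,40),b_frontout=(660,325),b_frontin=(412,372)).items(): print(n,onz(t,*U(*p),.099))
for n,p in dict(matfl=(150,718),matfr=(717,605)).items(): print(n,onz(t,*U(*p),.004))
for n,p in dict(n1=(337,263),n2=(362,250),n3=(388,310),n4=(365,327)).items(): print(n,onz(t,*U(*p),.02))
print('scene')
for n,p in dict(b_frontout=(57,212),b_frontin=(318,190),b_backin=(372,487),b_backout=(93,512),g_frontin=(410,183),g_frontout=(648,162),g_backout=(725,452),g_backin=(472,478)).items(): print(n,onz(s,*SU(*p),.099))
for n,p in dict(matfr=(27,87),matfl=(573,41)).items(): print(n,onz(s,*SU(*p),.004))
E
```

```text
plate top view
[ 0.5429 -0.2161  0.16  ]
[ 0.5576 -0.2741  0.16  ]
[ 0.4756 -0.293   0.16  ]
[ 0.4616 -0.2347  0.16  ]
yaw 12.971624501060887 0.08417793525969337
14.202708827393138 0.059831771138722185
scene plate
[ 0.4776 -0.2921  0.16  ]
[ 0.4667 -0.2342  0.16  ]
[ 0.5487 -0.2141  0.16  ]
[ 0.5616 -0.2722  0.16  ]
collar centre approx; top [ 0.4944 -0.2613  0.166 ] scene [ 0.5002 -0.2585  0.166 ]
handle top: top [ 0.4943 -0.2582  0.236 ] scene [ 0.4932 -0.258   0.236 ] [ 0.4941 -0.2578  0.2372]
foot? [array([ 0.496 , -0.2425,  0.03  ]), array([ 0.4937, -0.2404,  0.045 ]), array([ 0.4915, -0.2383,  0.06  ])]
UNIT top z=.099
gl_back [0.6681 0.2642 0.099 ]
g_backin [0.6922 0.1526 0.099 ]
g_frontin [0.5484 0.1237 0.099 ]
g_frontout [0.5239 0.2332 0.099 ]
b_backin [0.7009 0.1085 0.099 ]
b_backout [ 0.7265 -0.0108  0.099 ]
b_frontout [ 0.5826 -0.0411  0.099 ]
b_frontin [0.5578 0.0785 0.099 ]
matfl [0.3958 0.2182 0.004 ]
matfr [ 0.4578 -0.0711  0.004 ]
n1 [0.6318 0.128  0.02  ]
n2 [0.6389 0.1153 0.02  ]
n3 [0.6071 0.1008 0.02  ]
n4 [0.598  0.1124 0.02  ]
scene
b_frontout [ 0.5869 -0.0417  0.099 ]
b_frontin [0.5608 0.0794 0.099 ]
b_backin [0.7064 0.1099 0.099 ]
b_backout [ 0.732  -0.0097  0.099 ]
g_frontin [0.552  0.1225 0.099 ]
g_frontout [0.5275 0.2347 0.099 ]
g_backout [0.6722 0.2637 0.099 ]
g_backin [0.6972 0.1532 0.099 ]
matfr [ 0.4612 -0.0714  0.004 ]
matfl [0.3979 0.2193 0.004 ]
```

```bash
cat >> h.py <<'E'
def go(P,yaw_deg):
    "shift (mm) in tool axes and rotvec deg to reach world P with tool pointing down, tool x at yaw"
    s=get_state(); q=s['ee_rot']; R0=R.from_quat([q[1],q[2],q[3],q[0]])
    T=R.from_euler('z',yaw_deg,degrees=True)*R.from_euler('x',180,degrees=True)
    d=R0.inv().apply(np.array(P)-s['position'])*1000
    w=np.degrees((R0.inv()*T).as_rotvec())
    print('shift',d.round(1),'turn',w.round(2))
E
python3 - <<'E'
from h import *
go([.494,-.258,.30],13.2)
E
```

```text
shift [ 397.4 -184.1  -49.9] turn [-0.03  0.    3.75]
```

```bash
python3 -m jog '[20,-10,-50,0,0,3.7, 120,-55,-50,0,0,3.7, 220,-102,-50,0,0,3.7, 320,-148,-50,0,0,3.7, 397,-184,-50,0,0,3.7, 397,-184,-50,0,0,3.7, 397,-184,-50,0,0,3.7, 397,-184,-50,0,0,3.7, 397,-184,-50,0,0,3.7]' 0; python3 - <<'E'
from h import *
go([.494,-.258,.205],13.2)
t=cam('top');s=cam('scene');crop(t,320,150,150,110,5,'t1.png');crop(s,170,100,160,200,3.,'s1.png')
E
```

```text
clock: 1.42
position: [0.4955, -0.2561, 0.3001]
ee_rot: [-0.0, 0.993, 0.118, 0.0]
contact_force: [-0.3, -0.1, 1.2]
width: 0.0854
shift [-2.   1.5 95.1] turn [-0.03 -0.03  0.31]
```

View pics/s1.png

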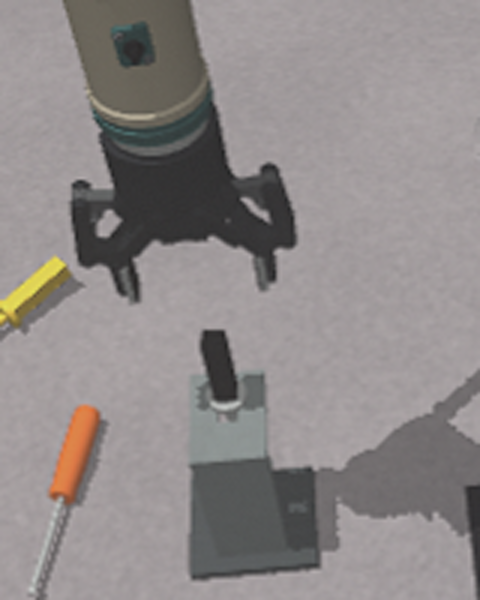

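The open fingers straddle the handle: tips at (130,295) and (265,285), handle at (215,365) in the crop. I'll descend.

```bash
python3 -m jog '[-2,1.5,30,0,0,0.2, -2,1.5,60,0,0,0.2, -2,1.5,80,0,0,0.2, -2,1.5,95,0,0,0.2, -2,1.5,95,0,0,0.2, -2,1.5,95,0,0,0.2]' 0;  python3 -m jog '[0,0,0,0,0,0, 0,0,0,0,0,0, 0,0,0,0,0,0, 0,0,0,0,0,0, 0,0,0,0,0,0, 0,0,0,0,0,0, 0,0,0,0,0,0, 0,0,0,0,0,0]' 1 60; python3 - <<'E'
from h import *
print(get_state())
t=cam('top');s=cam('scene');crop(t,320,150,150,110,5,'t2.png');crop(s,170,100,160,200,3.,'s2.png')
E
```

```text
clock: 2.28
position: [0.4924, -0.2609, 0.2062]
ee_rot: [0.001, 0.994, 0.113, 0.001]
contact_force: [-0.4, -1.0, 0.8]
width: 0.0851
clock: 3.28
position: [0.4923, -0.2602, 0.2055]
ee_rot: [0.0, 0.994, 0.114, 0.0]
contact_force: [0.1, 1.5, 1.8]
width: 0.0174
{'clock': 3.275, 'qpos': array([-6.11321486e-01,  2.77377031e-01,  1.61776362e+00,  1.74594699e-04,
        1.24608260e+00,  7.31697552e-01]), 'qd': array([ 9.67332854e-04, -5.46358681e-04, -8.31638573e-05,  2.46480455e-04,
       -2.66076968e-05, -3.14440274e-03]), 'effort': array([-4.89061810e-01, -3.92046118e+01, -2.27155834e+01, -2.80807670e-01,
       -1.16733445e-01,  7.98789697e-03]), 'position': array([ 0.49226571, -0.26020433,  0.20548102]), 'ee_rot': array([6.05895456e-05, 9.93524838e-01, 1.13614945e-01, 1.93102246e-04]), 'contact_force': array([0.08709179, 1.51100983, 1.7825879 ]), 'moment': array([ 0.16037737, -0.03175036, -0.00077049]), 'width': 0.017361215592180484}
```

View pics/s2.png

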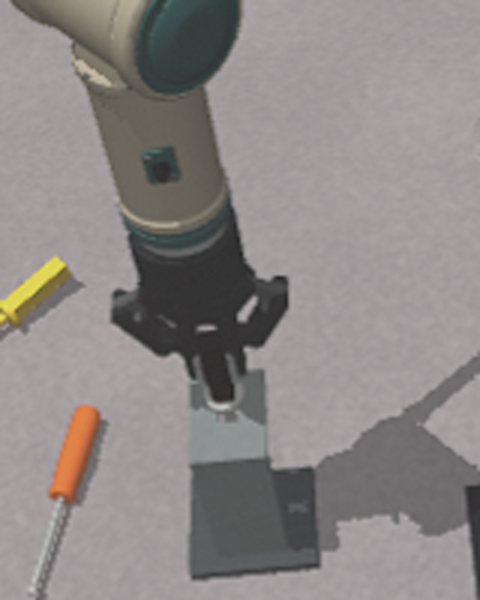

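```bash
python3 -m jog '[0,0,-5,0,0,0, 0,0,-15,0,0,0, 0,0,-30,0,0,0, 0,0,-40,0,0,0, 0,0,-40,0,0,0, -20,0,-40,0,0,0, -45,0,-40,0,0,0, -70,0,-40,0,0,0, -90,0,-40,0,0,0, -90,0,-40,0,0,0]' 1 60; python3 - <<'E'
from h import *
print(get_state()['contact_force'],get_state()['moment'])
E
```

```text
clock: 4.62
position: [0.4025, -0.2807, 0.2454]
ee_rot: [-0.0, 0.994, 0.112, -0.0]
contact_force: [0.4, 0.2, -1.6]
width: 0.0173
[ 0.36020709  0.1626663  -1.60859475] [-0.11202936  0.04206657 -0.01011134]
```

```bash
python3 -m jog '[0,0,-40,0,0,0, 0,0,-80,0,0,0, 0,0,-80,0,0,0, 0,0,-80,0,0,0]'; python3 - <<'E'
from h import *
print(get_state()['position'])
go([.6678,.1137,.325],12)
t=cam('top');s=cam('scene');crop(t,330,130,160,160,4,'t3.png');crop(s,150,50,200,200,3.,'s3.png')
E
```

```text
clock: 5.12
position: [0.4044, -0.2802, 0.3245]
ee_rot: [-0.0, 0.994, 0.114, -0.0]
contact_force: [-0.5, 0.6, -1.1]
width: 0.0173
[ 0.40436018 -0.2801992   0.3244911 ]
shift [ 3.456e+02 -3.242e+02 -3.000e-01] turn [-0.06  0.02  1.06]
```

View pics/s3.png

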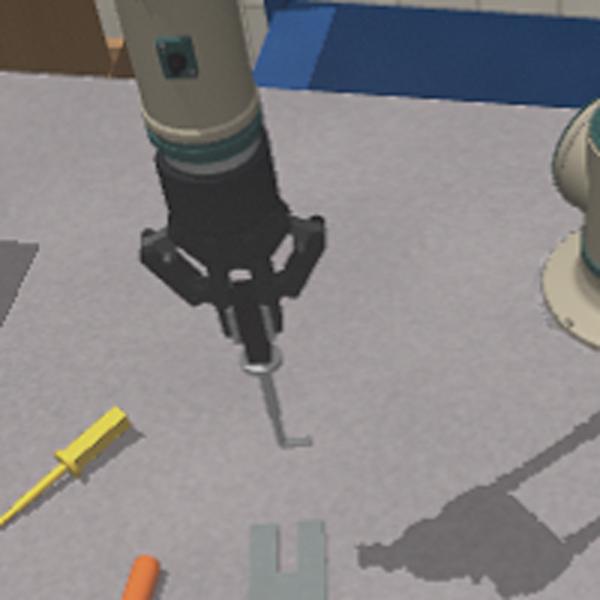

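View pics/t3.png

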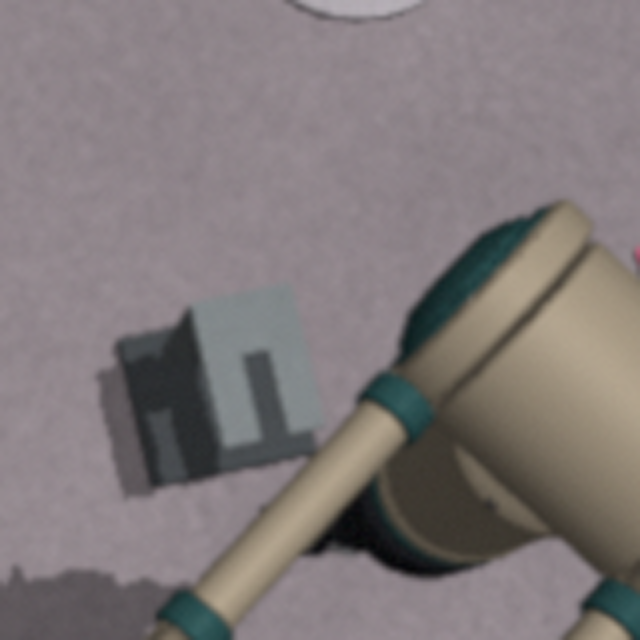

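```bash
python3 - <<'E'
from h import *
t=cam('top');s=cam('scene')
P=get_state()['position']
u,v=150+283/3,50+442/3
for z in np.arange(.13,.19,.01): print(z,proj(s,[P[0],P[1],z]))
print('obs',u,v, 'tip obs',150+310/3,50+441/3)
print('collar obs',150+262/3,50+362/3,'pred',proj(s,[P[0],P[1],P[2]-.042]))
H=lambda a,b:(330+a/4,130+b/4)
for p in[(247,352),(270,352),(264,440),(288,434),(224,447),(325,425)]: print('top',p,onz(t,*H(*p),.16)[:2])
S=lambda a,b:(150+a/3,50+b/3)
for p in[(250,525),(277,524),(298,522),(325,520),(277,575),(300,574)]: print('sc',p,onz(s,*S(*p),.16)[:2])
E
```

```text
0.13 (np.float64(246.7941904895497), np.float64(209.48849306285928))
0.14 (np.float64(246.21835582863895), np.float64(207.03198145862154))
0.15000000000000002 (np.float64(245.6344289746692), np.float64(204.54053827508687))
0.16000000000000003 (np.float64(245.0422407360681), np.float64(202.01342391699944))
0.17000000000000004 (np.float64(244.44161725165696), np.float64(199.44987808858286))
0.18000000000000005 (np.float64(243.83237983163596), np.float64(196.84911907697926))
obs 244.33333333333331 197.33333333333334 tip obs 253.33333333333331 197.0
collar obs 237.33333333333331 170.66666666666669 pred (np.float64(237.08701422742865), np.float64(168.02373147436515))
top (247, 352) [ 0.51735601 -0.24874831]
top (270, 352) [ 0.5175415 -0.2620041]
top (264, 440) [ 0.46647584 -0.25791551]
top (288, 434) [ 0.47011023 -0.27171511]
top (224, 447) [ 0.46215554 -0.23498613]
top (325, 425) [ 0.47558001 -0.29303752]
sc (250, 525) [ 0.47766578 -0.29271605]
sc (277, 524) [ 0.4741914 -0.2712457]
sc (298, 522) [ 0.47028241 -0.25480622]
sc (325, 520) [ 0.46581355 -0.23352145]
sc (277, 575) [ 0.52311214 -0.26023598]
sc (300, 574) [ 0.52009355 -0.24244189]
```

```bash
python3 -m jog '[15,-25,0,0,0,1, 45,-60,0,0,0,1, 80,-100,0,0,0,1, 120,-140,0,0,0,1, 165,-180,0,0,0,1, 210,-220,0,0,0,1, 255,-257,0,0,0,1, 300,-292,0,0,0,1, 335,-316,0,0,0,1, 346,-324,0,0,0,1]'; python3 -m jog '[0,0,0,0,0,0, 0,0,0,0,0,0]'; python3 - <<'E'
from h import *
go([.6678,.1137,.18],12)
t=cam('top');s=cam('scene');crop(t,140,80,200,170,4,'t4.png');crop(s,300,170,200,200,3.,'s4.png')
E
```

```text
clock: 6.58
position: [0.6695, 0.1155, 0.323]
ee_rot: [-0.0, 0.994, 0.106, -0.001]
contact_force: [-0.4, -0.4, -1.3]
width: 0.0173
clock: 6.82
position: [0.6676, 0.112, 0.3252]
ee_rot: [0.0, 0.995, 0.104, -0.001]
contact_force: [0.2, 0.1, -0.8]
width: 0.0174
shift [  0.8  -1.7 145.2] turn [ 0.04  0.07 -0.01]
```

View pics/s4.png

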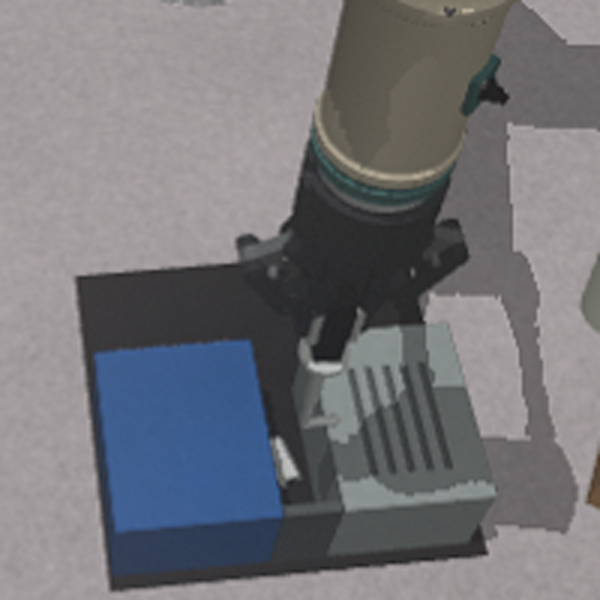

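View pics/t4.png

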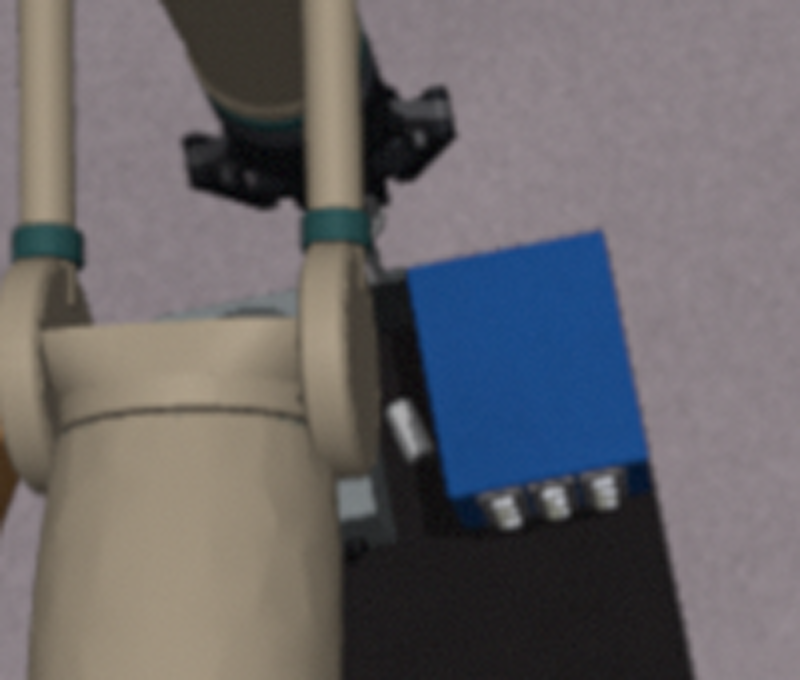

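```bash
python3 - <<'E'
from h import *
s=cam('scene')
P=get_state()['position'];print(P, get_state()['contact_force'])
a=np.radians(12)
def un(p): d=p[:2]-np.array([.555,.101]); return np.array([d[0]*np.cos(a)+d[1]*np.sin(a),-d[0]*np.sin(a)+d[1]*np.cos(a)])*1000
print('tcp unit',un(P))
for z in(.17,.178,.185): print(z,un(onz(s,300+311/3,170+421/3,z)),un(onz(s,300+337/3,170+421/3,z)))
E
```

```text
[0.66774489 0.11199767 0.32588736] [ 0.32725542 -1.1562077  -1.46519499]
tcp unit [112.56768528 -12.68363896]
0.17 [109.03345539  -4.41789925] [110.73787508  13.72813203]
0.178 [112.7763017   -6.22775762] [114.46515518  11.75254883]
0.185 [116.05129221  -7.81138369] [117.72652528  10.02391353]
```

```bash
python3 -m jog '[1,-1.5,0,0,0,0, 1,-1.5,20,0,0,0, 1,-1.5,40,0,0,0, 1,-1.5,55,0,0,0, 1,-1.5,70,0,0,0, 1,-1.5,80,0,0,0, 1,-1.5,90,0,0,0, 1,-1.5,90,0,0,0]'; python3 - <<'E'
from h import *
go([.6678,.1137,.18],12)
s=cam('scene');crop(s,350,220,130,130,5.,'s5.png')
E
```

```text
clock: 7.98
position: [0.6687, 0.1148, 0.2344]
ee_rot: [0.0, 0.994, 0.105, -0.001]
contact_force: [0.1, 0.1, -1.0]
width: 0.0168
shift [-1.   0.9 54.4] turn [-0.    0.09  0.05]
```

View pics/s5.png

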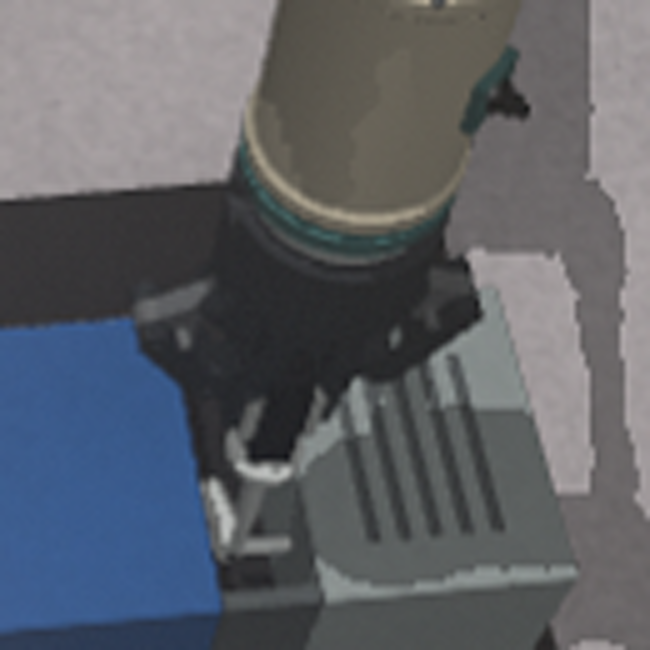

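```bash
python3 -m jog '[-1,0.5,12,0,0,0, -1,0.5,24,0,0,0, -1,0.5,36,0,0,0, -1,0.5,46,0,0,0, -1,0.5,54,0,0,0, -1,0.5,58,0,0,0, -1,0.5,58,0,0,0, -1,0.5,58,0,0,0]'; python3 - <<'E'
from h import *
print(get_state()['position'],get_state()['contact_force'])
s=cam('scene');crop(s,350,220,130,130,5.,'s6.png')
E
```

```text
clock: 9.02
position: [0.6685, 0.1142, 0.1778]
ee_rot: [0.0, 0.994, 0.105, 0.0]
contact_force: [0.2, 0.0, -1.5]
width: 0.0169
[0.6684801  0.11418181 0.17775104] [ 0.20345753  0.02958004 -1.53950953]
```

View pics/s6.png

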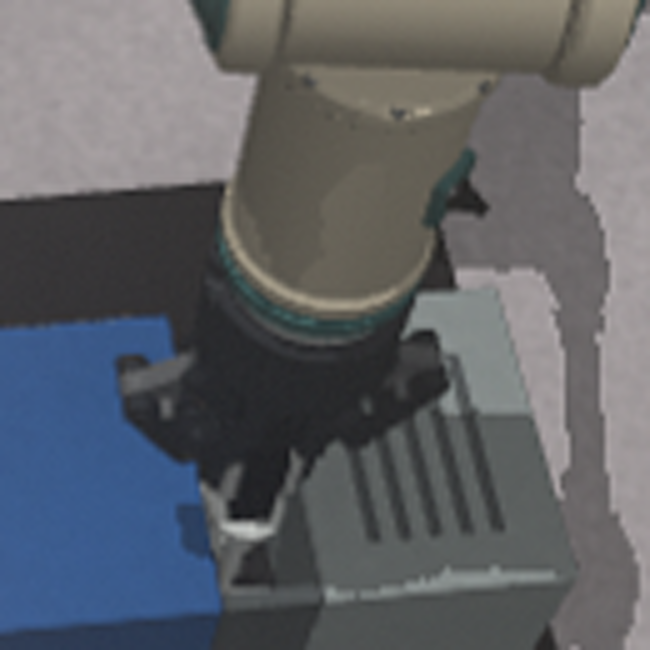

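```bash
python3 -m jog '[0,0,2,0,0,0, 0,0,4,0,0,0, 0,0,6,0,0,0, 0,0,8,0,0,0, 0,0,8,0,0,0]'; python3 -m jog '[0,0,1,0,0,0, 0,0,2,0,0,0, 0,0,3,0,0,0, 0,0,3,0,0,0]';python3 -m jog '[0,0,1,0,0,0, 0,0,2,0,0,0, 0,0,2,0,0,0]'
```

```text
clock: 9.7
position: [0.668, 0.1141, 0.169]
ee_rot: [0.0, 0.994, 0.105, -0.0]
contact_force: [0.6, 0.7, -1.3]
width: 0.0175
clock: 10.2
position: [0.6681, 0.1141, 0.1662]
ee_rot: [0.0, 0.994, 0.105, -0.0]
contact_force: [-0.9, 0.5, -1.3]
width: 0.0175
clock: 10.58
position: [0.6681, 0.1142, 0.1641]
ee_rot: [0.0, 0.994, 0.105, -0.0]
contact_force: [-0.3, 0.7, -1.7]
width: 0.0174
```

```bash
python3 -m jog '[0,0,1,0,0,0, 0,0,1,0,0,0]'; python3 -m jog '[0,0,1,0,0,0, 0,0,1,0,0,0]';python3 -m jog '[0,0,1,0,0,0, 0,0,1,0,0,0]'
```

```text
clock: 10.82
position: [0.6681, 0.1141, 0.1632]
ee_rot: [0.0, 0.994, 0.105, -0.0]
contact_force: [-0.1, -0.0, -1.1]
width: 0.0175
clock: 11.08
position: [0.6681, 0.1142, 0.1622]
ee_rot: [0.0, 0.994, 0.105, -0.0]
contact_force: [0.4, -0.9, -1.7]
width: 0.0175
clock: 11.32
position: [0.6681, 0.1142, 0.1611]
ee_rot: [0.0, 0.994, 0.105, -0.0]
contact_force: [0.3, 0.8, -0.0]
width: 0.0173
```

```bash
python3 -m jog '[0,0,0,0,0,0, 0,0,0,0,0,0]';python3 -m jog '[0,0,0.5,0,0,0, 0,0,0.5,0,0,0]'
```

```text
clock: 11.58
position: [0.6682, 0.1142, 0.1613]
ee_rot: [0.0, 0.994, 0.105, 0.0]
contact_force: [-0.3, -0.3, -1.1]
width: 0.0172
clock: 11.82
position: [0.6681, 0.1142, 0.1607]
ee_rot: [0.0, 0.994, 0.105, -0.0]
contact_force: [0.5, -0.2, -0.8]
width: 0.0171
```

```bash
python3 -m jog '[0,0,0.5,0,0,0, 0,0,0.5,0,0,0]';python3 -m jog '[0,0,0.5,0,0,0, 0,0,0.5,0,0,0]'
```

```text
clock: 12.08
position: [0.6681, 0.1141, 0.1602]
ee_rot: [0.0, 0.994, 0.105, -0.0]
contact_force: [-0.5, -0.1, -1.1]
width: 0.0173
clock: 12.32
position: [0.6681, 0.1142, 0.1597]
ee_rot: [0.0, 0.994, 0.105, -0.0]
contact_force: [0.3, 0.7, -1.5]
width: 0.0172
```

```bash
python3 -m jog '[0,0,0,0,0,0]'; python3 - <<'E'
from h import *
for i in range(3):
    get_image('scene'); s=get_state(); print(s['contact_force'],s['moment'],s['position'][2])
E
```

```text
clock: 12.45
position: [0.6682, 0.1141, 0.1598]
ee_rot: [0.0, 0.994, 0.105, -0.0]
contact_force: [0.0, -1.2, -0.7]
width: 0.0168
[ 0.80318563 -0.10176326 -1.41680726] [-0.00656609 -0.02791864  0.00807052] 0.15979134192983643
[-0.00806348 -0.18942032 -2.23317724] [-0.03137204  0.01049468 -0.01005585] 0.15978511541593496
[-0.42719333  0.11307259 -1.7411544 ] [0.01678017 0.04741823 0.00596145] 0.1597980979528778
```

```bash
for i in 1; do python3 -m jog '[0,0,0.7,0,0,0, 0,0,0.7,0,0,0]'|egrep 'pos|force'; python3 -m jog '[0,0,0.7,0,0,0, 0,0,0.7,0,0,0]'|egrep 'pos|force'; python3 -m jog '[0,0,0.7,0,0,0, 0,0,0.7,0,0,0]'|egrep 'pos|force'; done
```

```text
position: [0.6681, 0.1142, 0.159]
contact_force: [-0.8, 0.3, -1.4]
position: [0.6681, 0.1142, 0.1583]
contact_force: [0.8, -0.9, -0.8]
position: [0.6681, 0.1142, 0.1576]
contact_force: [0.5, 0.0, -0.2]
```

```bash
python3 -m jog '[0,0,0.7,0,0,0, 0,0,0.7,0,0,0]'|egrep 'pos|force'; python3 -m jog '[0,0,0.7,0,0,0, 0,0,0.7,0,0,0]'|egrep 'pos|force'
```

```text
position: [0.6681, 0.1141, 0.1569]
contact_force: [-0.3, -0.3, -1.3]
position: [0.6681, 0.1141, 0.1562]
contact_force: [0.6, 0.3, -1.0]
```

```bash
python3 -m jog '[0,0,0.7,0,0,0, 0,0,0.7,0,0,0]'|egrep 'pos|force'; python3 -m jog '[0,0,0.7,0,0,0, 0,0,0.7,0,0,0]'|egrep 'pos|force';
```

```text
position: [0.6681, 0.1142, 0.1555]
contact_force: [0.0, 0.0, -1.3]
position: [0.6681, 0.1141, 0.1548]
contact_force: [-0.2, -0.3, -0.8]
```

```bash
python3 -m jog '[0,0,0.7,0,0,0, 0,0,0.7,0,0,0]'|egrep 'pos|force'; python3 -m jog '[0,0,0.7,0,0,0, 0,0,0.7,0,0,0]'|egrep 'pos|force';
```

```text
position: [0.6681, 0.1142, 0.1541]
contact_force: [-0.5, -0.2, -1.0]
position: [0.6681, 0.1142, 0.1534]
contact_force: [-0.4, 0.5, -1.3]
```

```bash
python3 -m jog '[0,0,0.7,0,0,0, 0,0,0.7,0,0,0]'; 
```

```text
clock: 15.1
position: [0.6681, 0.1142, 0.1527]
ee_rot: [0.0, 0.994, 0.105, -0.0]
contact_force: [-0.2, -1.1, -0.0]
width: 0.0171
```

```bash
cat >> h.py <<'E'
def avg(n=6):
    f=[];m=[]
    for i in range(n):
        get_image('scene'); s=get_state(); f.append(s['contact_force']); m.append(s['moment'])
    print(s['clock'],s['position'].round(4),'F',np.mean(f,0).round(2),'sd',np.std(f,0).round(2),'M',np.mean(m,0).round(3))
E
python3 -c "from h import *; avg(); s=cam('scene');crop(s,350,220,130,130,5.,'s7.png')"; python3 -m jog '[0,0,0.7,0,0,0, 0,0,0.7,0,0,0]'|egrep 'pos|force';python3 -c "from h import *; avg()"
```

```text
15.4 [0.6682 0.1142 0.1528] F [-0.12 -0.07 -1.36] sd [0.56 0.34 0.39] M [0.001 0.016 0.004]
position: [0.6681, 0.1142, 0.152]
contact_force: [-0.2, -1.0, -1.6]
16.0 [0.6682 0.1142 0.1521] F [ 0.28 -0.33 -1.02] sd [0.38 0.19 0.36] M [0.012 0.005 0.011]
```

View pics/s7.png

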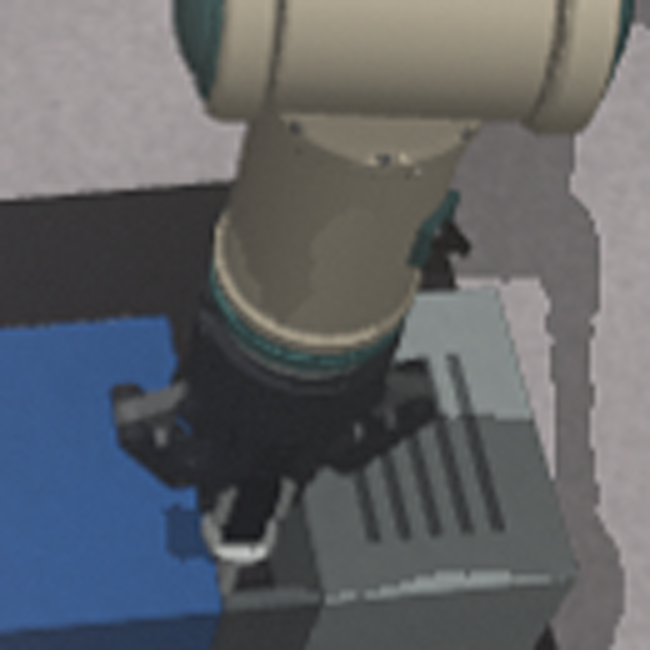

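```bash
python3 -m jog '[0,0,0.7,0,0,0, 0,0,0.7,0,0,0]'|egrep 'pos|force';python3 -c "from h import *; avg(3)"
```

```text
position: [0.6681, 0.1142, 0.1513]
contact_force: [-0.1, 0.2, -1.2]
16.4 [0.6682 0.1142 0.1514] F [ 0.43  0.12 -1.06] sd [0.22 0.35 0.27] M [-0.009  0.002 -0.015]
```

```bash
python3 -m jog '[0,0,0.7,0,0,0, 0,0,0.7,0,0,0]'|egrep 'pos|force';python3 -c "from h import *; avg(3)"
```

```text
position: [0.6681, 0.1142, 0.1506]
contact_force: [-0.2, 0.6, -0.8]
16.8 [0.6682 0.1141 0.1507] F [-0.03  0.51 -0.74] sd [0.22 0.42 0.08] M [ 0.022  0.    -0.002]
```

```bash
python3 -m jog '[0,0,0.7,0,0,0, 0,0,0.7,0,0,0]'|egrep 'pos|force';python3 -c "from h import *; avg(3)"
```

```text
position: [0.6683, 0.1142, 0.1502]
contact_force: [-0.1, -0.3, 0.4]
17.2 [0.6683 0.1142 0.1502] F [-0.24 -0.04  0.12] sd [0.15 0.31 0.12] M [0.045 0.03  0.023]
```

```bash
python3 -m jog '[0,0,0.4,0,0,0, 0,0,0.4,0,0,0, 0,0,0.4,0,0,0]'|egrep 'pos|force';python3 -c "from h import *; avg(4)"
```

```text
position: [0.6683, 0.1142, 0.1501]
contact_force: [-1.1, 0.2, 4.1]
17.775 [0.6684 0.1142 0.1501] F [-1.14 -0.07  4.21] sd [0.22 0.6  0.83] M [0.012 0.206 0.008]
```

```bash
python3 -m jog '[0,0,-2,0,0,0, 0,0,-3,0,0,0, -4,0,-3,0,0,0, -8,0,-3,0,0,0, -12,0,-3,0,0,0, -16,0,-3,0,0,0, -19,0,-3,0,0,0, -22,0,-3,0,0,0, -25,0,-3,0,0,0, -28,0,-3,0,0,0]'|egrep 'pos|force';python3 -c "from h import *; avg(2)
s=cam('scene');crop(s,350,220,130,130,5.,'s8.png');s=cam('top');crop(s,170,130,160,150,4,'t8.png')"
```

```text
position: [0.6408, 0.1083, 0.1526]
contact_force: [-0.4, -0.1, -0.7]
19.125 [0.6405 0.1083 0.1527] F [ 0.03  0.07 -1.38] sd [0.41 0.09 0.31] M [-0.004 -0.012  0.005]
```

View pics/s8.png

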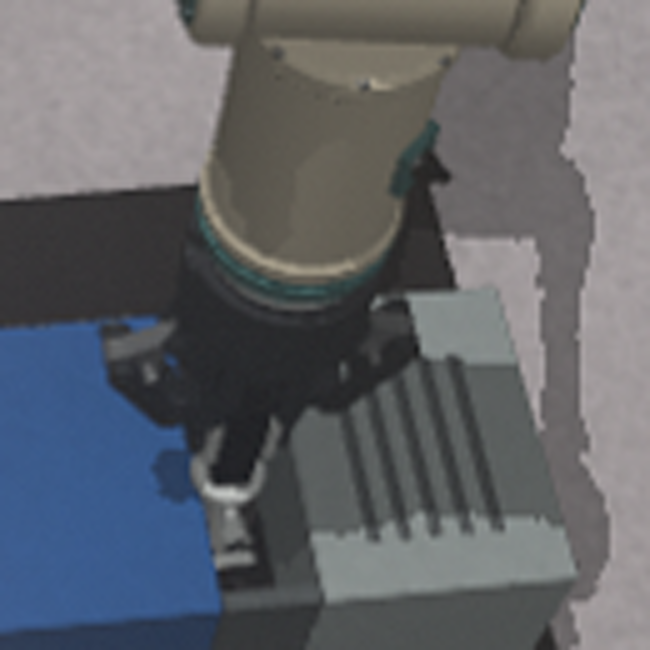

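View pics/t8.png

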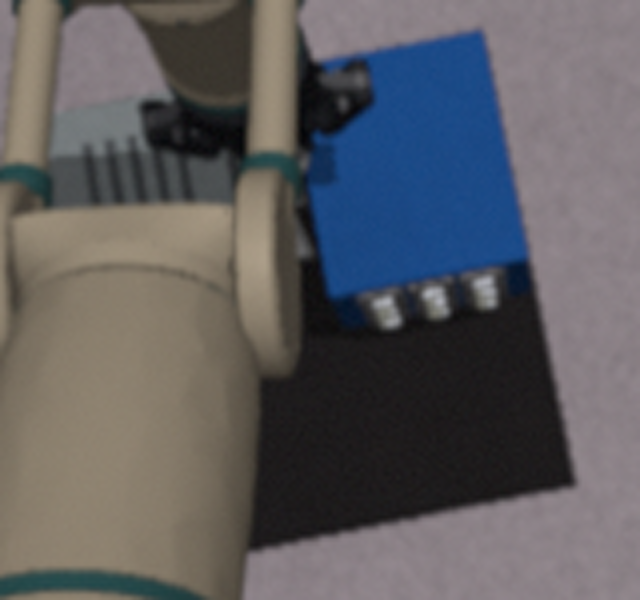

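The foot at (235,558) is just behind the nut at (230,528) in the scene crop. I'll keep raking.

```bash
python3 -m jog '[-4,0,0,0,0,0, -8,0,0,0,0,0, -12,0,0,0,0,0, -16,0,0,0,0,0, -20,0,0,0,0,0, -24,0,0,0,0,0, -28,0,0,0,0,0, -32,0,0,0,0,0, -36,0,0,0,0,0, -40,0,0,0,0,0]'|egrep 'pos|force';python3 -c "from h import *; avg(2)
s=cam('scene');crop(s,350,200,130,130,5.,'s9.png')"
```

```text
position: [0.6014, 0.0999, 0.1526]
contact_force: [0.3, -0.1, -2.0]
20.575 [0.601  0.0999 0.1526] F [-0.14  0.51 -1.44] sd [0.21 0.51 0.06] M [ 0.02   0.003 -0.   ]
```

View pics/s9.png

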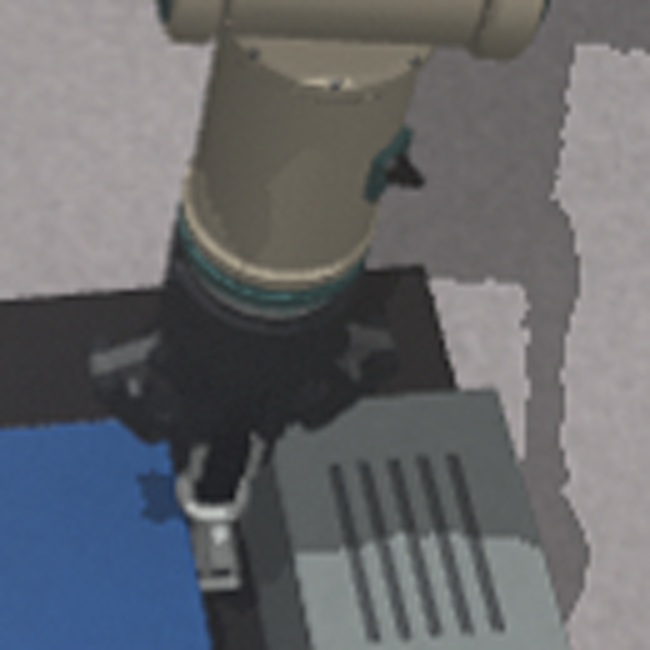

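```bash
python3 -m jog '[-4,0,0,0,0,0, -8,0,0,0,0,0, -12,0,0,0,0,0, -16,0,0,0,0,0, -20,0,0,0,0,0, -24,0,0,0,0,0, -28,0,0,0,0,0, -32,0,0,0,0,0, -36,0,0,0,0,0, -40,0,0,0,0,0]'|egrep 'pos|force';python3 -m jog '[-4,0,0,0,0,0, -8,0,0,0,0,0, -12,0,0,0,0,0, -16,0,0,0,0,0, -20,0,0,0,0,0, -24,0,0,0,0,0, -28,0,0,0,0,0, -32,0,0,0,0,0]'|egrep 'pos|force';python3 -c "from h import *; avg(2)
s=cam('scene');crop(s,320,170,150,130,5.,'s10.png')"
```

```text
position: [0.5623, 0.0915, 0.1526]
contact_force: [-0.0, -0.4, -1.8]
position: [0.531, 0.0849, 0.1526]
contact_force: [0.1, 0.4, -1.4]
22.975 [0.5306 0.0848 0.1525] F [-0.43 -0.34 -1.02] sd [0.35 0.17 0.21] M [ 0.001 -0.011  0.012]
```

View pics/s10.png

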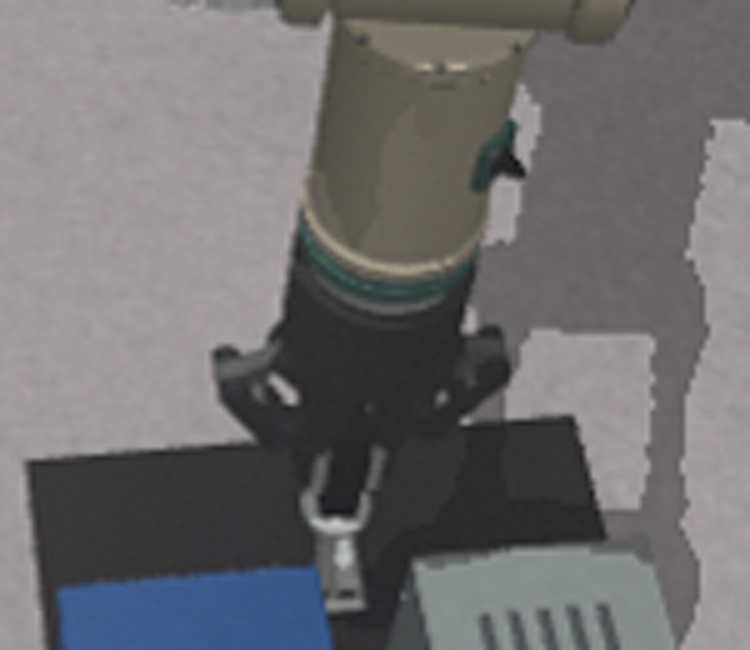

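```bash
python3 - <<'E'
from h import *
s=cam('scene');a=np.radians(12)
def un(p): d=p[:2]-np.array([.5565,.101]); return np.array([d[0]*np.cos(a)+d[1]*np.sin(a),-d[0]*np.sin(a)+d[1]*np.cos(a)])*1000
for p,z in[((346,545),.02),((345,605),.008),((345,590),.02)]: print(un(onz(s,320+p[0]/5,170+p[1]/5,z)))
E
```

```text
[-53.70095714   9.29466802]
[-25.51790028   5.31138944]
[-27.76060202   4.36041605]
```

```bash
python3 -m jog '[2,0,0,0,0,0, 5,0,0,0,0,0, 5,0,-10,0,0,0, 5,0,-30,0,0,0, 5,0,-60,0,0,0, 5,0,-100,0,0,0, 5,0,-140,0,0,0, 5,0,-165,0,0,0, 5,0,-165,0,0,0]'|egrep 'pos|force';python3 - <<'E'
from h import *
c=np.radians(13.05)
print('pre',.4923-.09*np.cos(c),-.2602-.09*np.sin(c))
go([.4923-.09*np.cos(c),-.2602-.09*np.sin(c),.30],13.05)
s=cam('scene');crop(s,320,170,150,130,5.,'s11.png')
t=cam('top');crop(t,140,130,200,150,4,'t11.png')
E
```

```text
position: [0.5372, 0.0861, 0.3203]
contact_force: [0.5, 0.2, -1.9]
pre 0.4046243951727136 -0.2805221140182193
shift [-206.3  330.8   19.5] turn [ 0.07 -0.32 -1.  ]
```

View pics/s11.png

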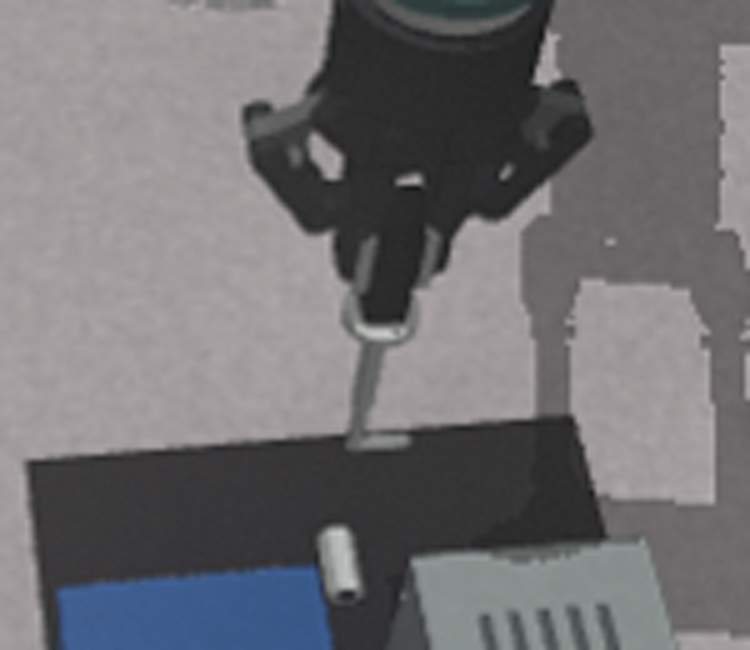

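View pics/t11.png

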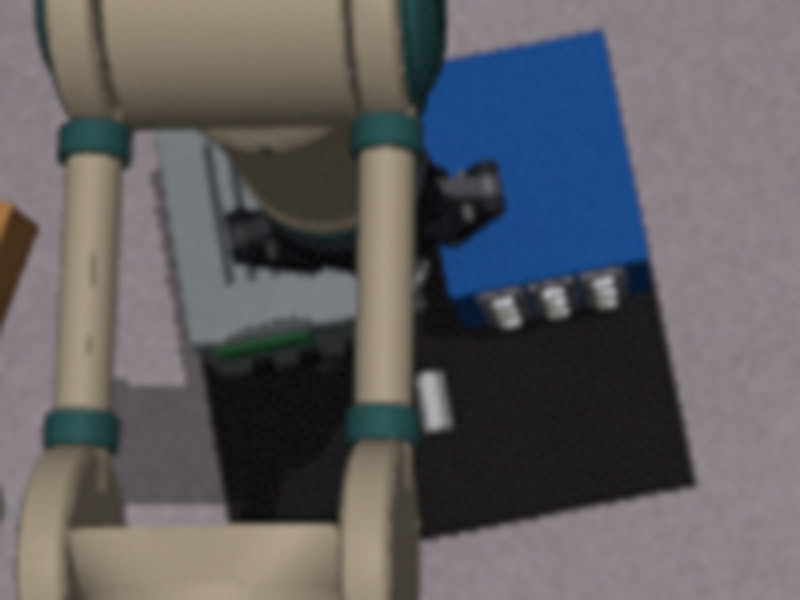

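The nut is fully out on the open mat: (340,565) in the scene crop, (435,400) in the top crop. I'll move to the pre-hang pose at z=0.30.

```bash
python3 -m jog '[-15,20,10,0,0,0, -40,60,19,0,0,-0.5, -68,105,19,0,0,-1, -96,150,19,0,0,-1, -124,195,19,0,0,-1, -150,240,19,0,0,-1, -178,285,19,0,0,-1, -198,318,19,0,0,-1, -206,331,19,0,0,-1, -206,331,19,0,0,-1]'|egrep 'pos|force';python3 -m jog '[0,0,0,0,0,0, 0,0,0,0,0,0]';python3 - <<'E'
from h import *
go([.4046,-.2805,.2455],13.05)
E
```

```text
position: [0.4033, -0.2806, 0.2974]
contact_force: [0.7, 0.2, -1.3]
clock: 25.8
position: [0.4042, -0.2794, 0.2986]
ee_rot: [-0.0, 0.993, 0.115, 0.0]
contact_force: [0.7, -0.7, -1.7]
width: 0.0172
shift [ 0.1  1.2 53.1] turn [-0.03 -0.02  0.1 ]
```

```bash
python3 -m jog '[0,1,20,0,0,0, 0,1,45,0,0,0, 0,1,62,0,0,0, 0,1,70,0,0,0, 0,1,70,0,0,0, 0,1,70,0,0,0]';python3 - <<'E'
from h import *
go([.4923,-.2602,.228],13.05)
s=cam('scene');crop(s,190,120,120,160,4.,'s12.png')
E
```

```text
clock: 26.55
position: [0.4045, -0.2819, 0.2294]
ee_rot: [0.001, 0.994, 0.114, 0.001]
contact_force: [0.0, -0.1, -1.0]
width: 0.0173
shift [90.4 -1.3  1.5] turn [ 0.08 -0.05  0.02]
```

View pics/s12.png

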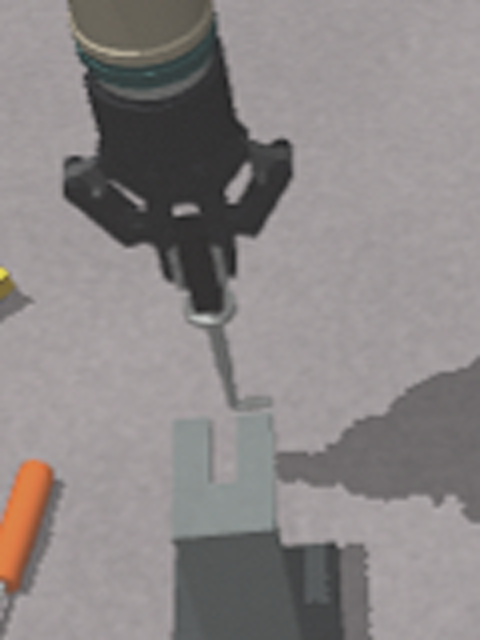

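```bash
python3 -m jog '[0,0,0,0,0,0, 0,0,0,0,0,0, 0,0,0,0,0,0]'|grep pos;python3 -c "
from h import *
go([.4923,-.2602,.228],13.05)"
```

```text
position: [0.404, -0.2818, 0.2287]
shift [90.9 -1.1  0.7] turn [ 0.01 -0.01 -0.01]
```

```bash
python3 -m jog '[3,-1,0,0,0,0, 12,-1,0,0,0,0, 22,-1,0,0,0,0, 32,-1,0,0,0,0, 40,-1,0,0,0,0, 48,-1,0,0,0,0, 54,-1,0,0,0,0, 60,-1,0,0,0,0, 60,-1,0,0,0,0]';python3 - <<'E'
from h import *
go([.4923,-.2602,.228],13.05);avg(3)
s=cam('scene');crop(s,190,120,120,160,4.,'s13.png')
E
```

```text
clock: 28.1
position: [0.4625, -0.2671, 0.2286]
ee_rot: [0.0, 0.994, 0.114, 0.0]
contact_force: [0.2, -0.1, -1.5]
width: 0.0174
shift [30.5 -0.   0.6] turn [ 0.01 -0.    0.02]
28.25 [ 0.462  -0.2672  0.2286] F [-0.36 -0.07 -1.21] sd [0.45 0.51 0.31] M [ 0.009 -0.003 -0.018]
```

View pics/s13.png

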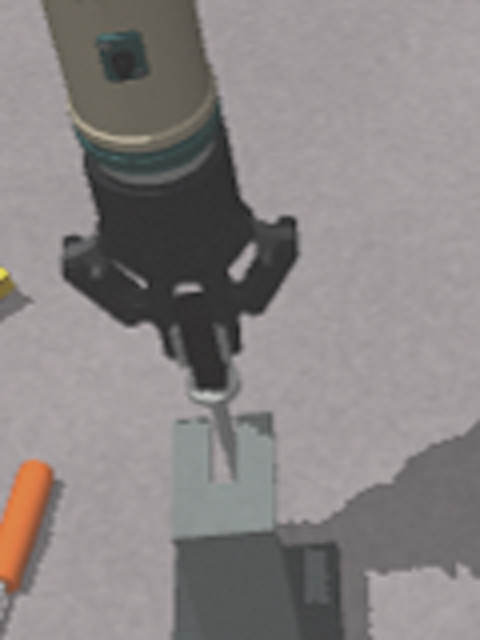

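```bash
python3 -m jog '[5,0,0,0,0,0, 10,0,0,0,0,0, 16,0,0,0,0,0, 22,0,0,0,0,0, 27,0,0,0,0,0, 30.5,0,0,0,0,0, 30.5,0,0,0,0,0]'|egrep 'pos|force';python3 - <<'E'
from h import *
go([.4923,-.2602,.2055],13.05);avg(3)
s=cam('scene');crop(s,190,120,120,160,4.,'s14.png')
E
```

```text
position: [0.4922, -0.2602, 0.2285]
contact_force: [0.1, 0.1, -1.3]
shift [ 0.2  0.  23. ] turn [0.   0.01 0.02]
29.325 [ 0.4917 -0.2603  0.2286] F [-0.14  0.09 -1.54] sd [0.38 0.31 0.44] M [-0.016  0.033 -0.011]
```

View pics/s14.png

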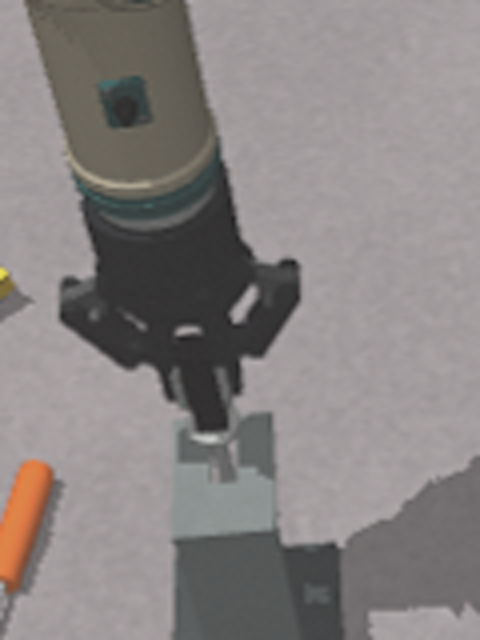

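Lower until the collar seats.

```bash
python3 -m jog '[0.5,0,5,0,0,0, 0.5,0,10,0,0,0, 0.5,0,15,0,0,0, 0.5,0,19,0,0,0, 0.5,0,21,0,0,0, 0.5,0,21.5,0,0,0, 0.5,0,21.5,0,0,0]'|egrep 'pos|force'; python3 -c "from h import *;avg(3)"; python3 -m jog '[0,0,0.7,0,0,0, 0,0,0.7,0,0,0]' |egrep 'pos|force';python3 -c "from h import *;avg(3)"
```

```text
position: [0.4925, -0.2602, 0.2072]
contact_force: [0.4, -0.6, -1.3]
30.4 [ 0.4925 -0.2602  0.2073] F [-0.04  0.47 -1.68] sd [0.21 0.39 0.56] M [-0.002 -0.003 -0.006]
position: [0.4924, -0.2602, 0.2064]
contact_force: [-0.6, -0.5, -0.7]
30.8 [ 0.4924 -0.2602  0.2064] F [ 0.25 -0.07 -1.04] sd [0.58 0.39 0.32] M [-0.005  0.044 -0.007]
```

```bash
python3 -m jog '[0,0,0.7,0,0,0, 0,0,0.7,0,0,0]' |egrep 'pos|force';python3 -c "from h import *;avg(3)"; python3 -m jog '[0,0,0.5,0,0,0, 0,0,0.5,0,0,0]' |egrep 'pos|force';python3 -c "from h import *;avg(3)"
```

```text
position: [0.4924, -0.2602, 0.2056]
contact_force: [1.1, 0.7, -1.7]
31.2 [ 0.4924 -0.2602  0.2057] F [-0.58  0.25 -1.55] sd [0.48 0.26 0.53] M [-0.004  0.002 -0.023]
position: [0.4925, -0.2602, 0.2055]
contact_force: [-0.5, 0.0, 1.0]
31.6 [ 0.4925 -0.2602  0.2055] F [-0.24  0.21  1.17] sd [0.45 0.02 0.5 ] M [ 0.043  0.064 -0.009]
```

Seated: the force goes up and the height matches the original grasp. I'll release gradually.

```bash
python3 -m jog '[0,0,0,0,0,0, 0,0,0,0,0,0, 0,0,0,0,0,0]' 0.7 20; python3 -m jog '[0,0,0,0,0,0, 0,0,0,0,0,0, 0,0,0,0,0,0, 0,0,0,0,0,0, 0,0,0,0,0,0, 0,0,0,0,0,0]' 0; python3 - <<'E'
from h import *
s=cam('scene');crop(s,190,120,120,160,4.,'s15.png')
E
```

```text
clock: 31.98
position: [0.4924, -0.2602, 0.2051]
ee_rot: [0.0, 0.994, 0.114, -0.0]
contact_force: [0.2, 0.2, -0.6]
width: 0.0255
clock: 32.72
position: [0.4924, -0.2602, 0.2052]
ee_rot: [0.0, 0.994, 0.114, 0.0]
contact_force: [-0.2, 0.9, -0.2]
width: 0.0855
```

View pics/s15.png

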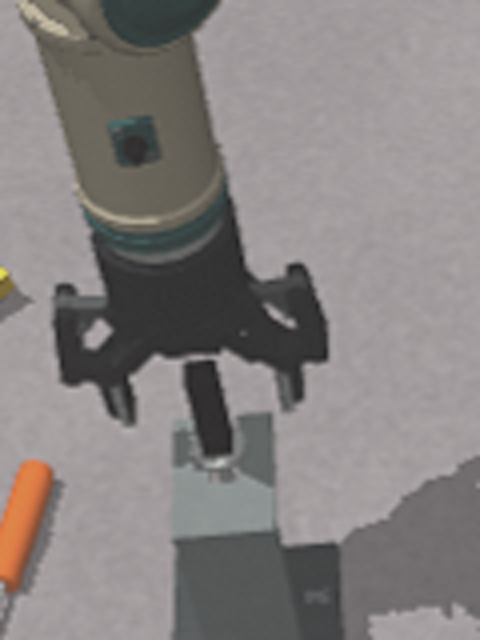

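The fingers are open at (120,410) and (288,395). The hook stands upright in its slot with the handle at (208,410). I'll back off upward, then towards the robot.

```bash
python3 -m jog '[0,0,-10,0,0,0, 0,0,-30,0,0,0, 0,0,-60,0,0,0, 0,0,-95,0,0,0, 0,0,-120,0,0,0, -40,0,-120,0,0,0, -90,20,-120,0,0,0, -140,40,-120,0,0,0, -140,40,-120,0,0,0, -140,40,-120,0,0,0]' 0; python3 - <<'E'
from h import *
s=cam('scene');t=cam('top')
cv2.imwrite('pics/s16.png',s['frame'][:,:,::-1])
crop(t,130,130,300,140,2.6,'t16.png')
crop(s,210,195,80,110,5,'s16h.png')
E
```

```text
clock: 34.02
position: [0.3653, -0.3308, 0.3258]
ee_rot: [0.0, 0.994, 0.113, 0.001]
contact_force: [-0.0, 0.2, 0.3]
width: 0.0854
```

View pics/s16.png

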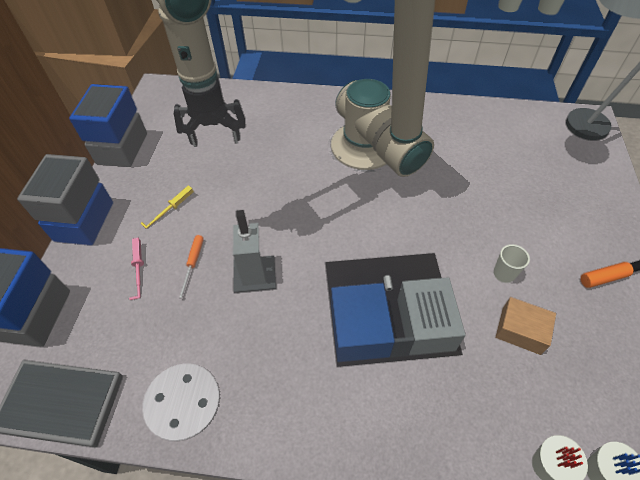

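View pics/t16.png

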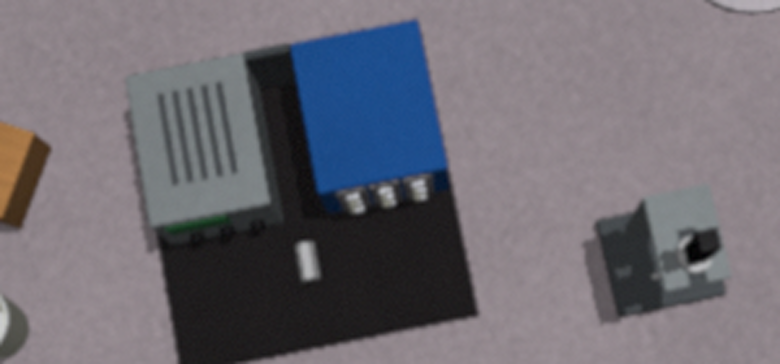

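View pics/s16h.png

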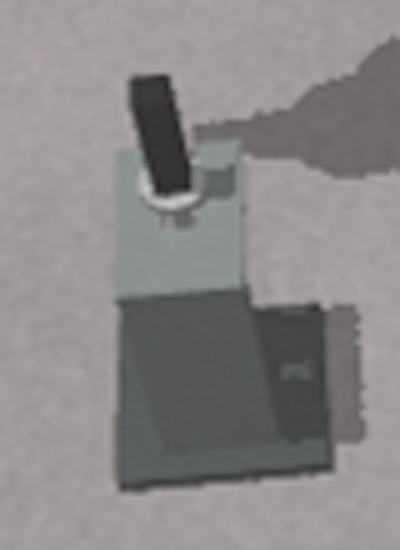

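```bash
python3 - <<'E'
from h import *
t=cam('top');s=cam('scene');a=np.radians(12)
def un(p,o): d=p[:2]-np.array(o); return np.array([d[0]*np.cos(a)+d[1]*np.sin(a),-d[0]*np.sin(a)+d[1]*np.cos(a)])*1000
print('nut',un(onz(t,130+308/2.6,130+261/2.6,.016),[.5535,.101]),un(onz(s,388.5,283,.016),[.5565,.101]))
print('handle top shift', onz(s,210+151/5,195+84/5,.236))
print(get_state()['qd'].round(3), get_state()['clock'])
E
```

```text
nut [-46.18911607   4.62938634] [-44.41943561   6.34021851]
handle top shift [ 0.49337416 -0.25984094  0.236     ]
[ 0.001  0.003  0.003 -0.001 -0.001 -0.002] 34.225
```

The nut is about 45 mm out of the mouth, and the hook's handle top is within 2 mm of where it started. I'll hand in.

```bash
python3 -c "
from rig import *
print(sign_off())"
```

```text
the job is handed in; nothing more can be done
None
```

The job is handed in at about 34 s of the 72 s allowed: the nut lies on the open mat in front of the gap and the hook hangs in its holder. No verdict is reported, so the results below are my own measurements.

- **Hook out:** I gripped the hook by its handle, lifted it clear and lowered it into the gap behind the nut.
- **Feeling for the mat:** I stepped down in sub-millimetre moves until the foot met the mat. The force was about 1.2 N at first touch and about 5.5 N when held, well under the 20 N limit. Contact came about 2 to 10 mm lower than my estimate from the picture. Some single force readings on the way down looked like contact but were noise, so I averaged several readings before acting.
- **Raking:** I raised the foot about 3 mm and drew the nut out slowly. The forces I read after each stretch stayed at noise level.
- **Hook back:** I hung it up again until the collar seated, at the same height as when I first gripped it, then released and withdrew.

**Last checks:**
- **Nut:** its centre is about 46 mm (top view) or 44 mm (scene view) in front of the mouth and about 5 mm off the middle. That is fully out of the gap and on the mat.
- **Hook:** it is upright in the slot, with the handle top within about 2 mm of where it started.
- **Bystanders:** cup, carton and screwdriver look unmoved in the final picture. I did not measure them.
- **Robot:** the gripper is open and clear of everything.
- **Disagreement:** the two cameras differ by about 3 mm along world x, which is well within the margins.

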